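Scrape the left-over dates off the weighing pan

ROBOT

A 7-joint arm with a two-finger parallel gripper is mounted at the origin on the work surface. World frame = base frame: x ahead of the robot, y to its left, z up, the work surface at z = 0. Lengths are in m, angles in rad, forces in N, time in s.
With the tool pointing down it reaches from about 0.425 to 0.875 m from the base axis. Payload 9.9 kg.
Tool frame: the origin (TCP) lies on the centre line of the jaws, within the pads' length; the fingertips stand 25 mm ahead of it and the grasp point (between the pads) lies 6 mm ahead of it; z points along the fingers, x is the direction in which the jaws open and shut, and the axes are right-handed (so a half turn about z gives the same grasp; the last joint's range is limited). The gripper opens to 85 mm and grips with 20 to 120 N. Pads are 22 mm wide; open, the fingers measure 114 mm over their backs; the gripper's body (76 mm by 85 mm) begins 54 mm behind the grasp point. The pads swing forward as they close: fully open they stand 13 mm farther back than shut.
Start: joints at [1.212, 0.576, 0.025, 1.437, -0.015, 1.129, -0.057], TCP at [0.183, -0.65, 0.256] pointing down, gripper open.
Joint ranges: [-2.76, 2.76], [-0.34, 2.15], [-1.52, 1.57], [0.19, 2.46], [-1.09, 4.23], [0.17, 1.99], [-2.82, 2.82]. Speed limits (rad/s): [2.22, 2.22, 3.01, 3.01, 3.14, 3.14, 3.14].

INTERFACE

Orientations are given as [roll, pitch, yaw] about the fixed x, y, z axes, in that order (R = Rz(yaw) Ry(pitch) Rx(roll)).
In Python, from workcell import env, fingers, planner, imaging, job, sensors gives the robot as it stands. Calls block until the motion is done:
- env.move_to(position, orientation): joint-space move of the TCP to a pose.
- env.move_linear(position, frame=None, v=0.15): straight line of the TCP; frame=None keeps the orientation; v is the mean speed in m/s.
- env.move_joints(angles): joint-space move.
- fingers.grip(opening, effort=None): finger opening in m; effort is the grip in N (None keeps the last); returns when the fingers have stopped.
- env.dwell(seconds).
- planner.inverse_kinematics(position, orientation): joint angles nearest the present ones, or None.
- imaging.camera(name): name is "scene" or "top"; returns the picture (480x640x3 uint8, blue, green, red); there is no depth.
- imaging.get_calibration(name): a dict with "mtx" (3x3 intrinsics, pixels), "position" and "orientation" of the camera in the world. Camera axes: x right, y up, looking along -z (the intrinsics and any distortion apply to the point x, -y, -z); pixel columns grow to the right and rows downward; lengths in m; the calibration is good to about 2 mm. A picture is of the moment at which its call begins. get_calibration takes no time and is no camera call.
A pose or a line that the arm cannot do raises env.IKError and nothing moves.
- job.close_job(): hands the job in, once; it reports no verdict.
Readings, each from a call of its own:
- sensors.current_t(): time.
- sensors.current_qpos(): joint angles.
- sensors.current_qd(): joint speeds.
- sensors.current_joint_efforts(): joint torques, N m.
- sensors.current_ee_pos(): TCP position.
- sensors.current_orientation(): TCP orientation.
- sensors.current_contact_force(): force on the tool from outside, world axes, zero at the start.
- sensors.current_torque(): the same for the moment, N m.
- sensors.current_opening(): finger opening in m.
Only numpy, scipy, OpenCV 4.12 (cv2) and the standard library are available. Lean on these libraries where they do the work, as an engineer would, in place of code of your own. Each camera call takes 0.05 s, during which the arm holds its last target. There are 200 camera calls.

TASK

Draw the scraper out of its leaning wooden holder without dragging the holder along, set its blade gently on the weighing pan behind the left-over dates (on the side with the closed rim) and, with the blade's edge kept lightly on the pan, scrape all three dates over the open lip into the bin; go over the pan more than once if needed. Never touch the dates with the fingers or press hard on the pan (25 N is too much). Then lower the scraper, blade down, into the steel wash pot and let go, leaving it and the pot standing and the other things on the bench where they are.

Things in the scene. Friction and masses are not known exactly. Their poses are not given: they have to be found in the camera images.
- scraper: scraper, 200 mm long: steel blade 100 mm wide, 5 mm thick, to z = 80 mm, then a wooden handle 28 mm (x) by 20 mm (y) to z = 200 mm. Origin: middle of the blade's free edge; z runs up the handle, x along the blade's width, y through its thickness. About 170 g. It stands blade down in the holder, its handle leaning 26 degrees from vertical
- scraper_grip (a point): a good point to grip on the scraper's handle, on its middle line 160 mm above the blade's edge; axes as the scraper's
- holder: loose wooden holder (about 1.6 kg), base 130 x 64 mm, about 145 mm high, with one slot leaning 26 degrees from vertical towards the holder's -x. Origin: centre of the underside, z up. The slot is 106 mm wide in the leaning plane (x-z), 10 mm along y and 75 mm deep; its floor's centre lies at x = 30, z = 46 mm. Its axis, from the floor outwards, is (-0.438, 0, 0.899)
- scale: white spring scale with a sheet-metal weighing pan, fixed to the bench. Origin: centre of its underside, z up, +y towards the pan's open lip and the bin
- pan_mid (a point): middle of the pan's upper face, 70 mm above the bench; axes as the scale's. The flat face reaches 101 mm to either side along x (rims 12 mm high there), to a 12 mm high rim at y = -100 mm and to the open lip at y = +105 mm
- pan (a joint): how far the pan is pressed down on its spring, m: 0 unloaded, 0.012 at its stop; it starts to sink at about 3 N and sinks 1 mm for each 2 N more
- bin: grey open bin fixed beside the scale below the pan's lip, 240 mm along x, 150 mm along y, 50 mm high, walls 5 mm. Origin: centre of its underside; axes as the scale's; it stands 160 mm along the scale's +y
- date0: a hard dry date, dark brown, 50 mm long, 24 mm thick, 25 g, lying on the pan. Origin: centre of its underside; x along its length
- date1: a hard dry date, dark brown, 50 mm long, 24 mm thick, 25 g, lying on the pan. Origin: centre of its underside; x along its length
- date2: a hard dry date, dark brown, 50 mm long, 24 mm thick, 25 g, lying on the pan. Origin: centre of its underside; x along its length
- pot: open steel wash pot, loose, 0.7 kg, 144 mm across, 100 mm high, wall 4 mm, with a small ear on two opposite sides. Origin: centre of its underside, z up
- punnet: bystander: clear plastic punnet, open on top, 100 x 130 x 45 mm. Leave alone
- tape: bystander: roll of brown packing tape lying flat, 100 mm across, 48 mm high. Leave alone
- jar: bystander: closed glass jar, 70 mm across, 100 mm high. Leave alone
- carton: bystander: small closed carton, 100 x 140 x 70 mm. Leave alone
- spray: bystander: bottle, 60 mm across, 150 mm high. Leave alone
- brush: bystander: hand brush lying flat. Leave alone
Mind the look-alikes: they are no part of the job. Leave any yellow look-alike of the date1 alone. What is shaped like the date0 but blue is not meant.

How it is judged:
On the way, in this order (a step that is already met when the one before it is completed fails the run):
1. the scraper is drawn clear of the holder (distance between scraper and holder above 0.125 m and z of scraper in the frame of holder above 0.1 m and contact force between scraper and holder below 0.1 N), for 0.1 s.
2. the blade's edge rests on the pan behind the dates, in the half by the closed rim (contact force between scraper and scale above 0.5 N and y of scraper in the frame of pan_mid between -0.1 and -0.03 m and x of scraper in the frame of pan_mid between -0.1 and 0.1 m and z of scraper in the frame of pan_mid below 0.01 m and angle between scraper's own z axis and vertical below 0.9 rad), for 0.1 s.
3. the blade's edge, still on the pan, has come to the open lip (contact force between scraper and scale above 0.3 N and y of scraper in the frame of pan_mid above 0.05 m and x of scraper in the frame of pan_mid between -0.1 and 0.1 m and z of scraper in the frame of pan_mid below 0.01 m and angle between scraper's own z axis and vertical below 0.9 rad), for 0.04 s.
4. all three dates are in the bin (z of date0 in the frame of bin between 0 and 0.045 m and x of date0 in the frame of bin between -0.12 and 0.12 m and y of date0 in the frame of bin between -0.075 and 0.075 m and z of date1 in the frame of bin between 0 and 0.045 m and x of date1 in the frame of bin between -0.12 and 0.12 m and y of date1 in the frame of bin between -0.075 and 0.075 m and z of date2 in the frame of bin between 0 and 0.045 m and x of date2 in the frame of bin between -0.12 and 0.12 m and y of date2 in the frame of bin between -0.075 and 0.075 m), for 0.2 s.
At the end, for the whole second after the job is handed in: All dates lie in the bin (undersides under 45 mm above its underside); the scraper rests released in the pot, edge within 70 mm of its axis and under 50 mm above its underside, handle within 1.1 rad of upright; pot and holder upright within 0.1 rad (all of step 4 and horizontal distance between scraper and pot below 0.07 m and z of scraper in the frame of pot between 0 and 0.05 m and angle between scraper's own z axis and vertical below 1.1 rad and linear speed of scraper below 0.03 m/s and angular speed of scraper below 0.3 rad/s and angle between each of pot, holder's own z axis and vertical below 0.1 rad and contact force between scraper and the fingers below 0.05 N); the robot touches nothing.
It fails at once if the fingers touch a date (contact force between the fingers and date0 above 0.3 N or contact force between the fingers and date1 above 0.3 N or contact force between the fingers and date2 above 0.3 N).
It fails at once if the scraper presses on the scale with more than 25 N (contact force between scraper and scale above 25 N).
It fails at once if the holder is dragged more than 25 mm (distance of holder from where it was at the start of the episode above 0.025 m).
It fails at once if the pot is pushed more than 40 mm (distance of pot from where it was at the start of the episode above 0.04 m).
It fails at once if a bystander is moved more than 30 mm (distance of any of punnet, tape, jar, carton, spray, brush from where it was at the start of the episode above 0.03 m).
It also fails if it takes over 64 s, if anything falls off the work surface, if the arm or the gripper's body presses on something with over 40 N, if the wrist force passes 120 N, or if a joint passes its speed limit or range.

## Working session

There is one attempt and no reset: what is moved stays moved. The work goes in short steps, each a Python script; the robot and the scene stay as the last script left them, time stands still between calls to the robot, and variables do not carry over. Pictures are saved under pics/ and viewed, about 8 in all and at most 12, crops included, and the job is handed in when it is done.

```bash
ls; mkdir -p pics; python3 - <<'E'
from workcell import imaging,sensors
import cv2
for n in("scene","top"):
    im=imaging.camera(n);cv2.imwrite(f"pics/{n}0.png",im)
    c=imaging.get_calibration(n);print(n,c)
print(sensors.current_t(),sensors.current_orientation())
E
```

```text
pics
scene {'mtx': array([[437.94519451,   0.        , 317.31102217],
       [  0.        , 437.94519451, 239.92165337],
       [  0.        ,   0.        ,   1.        ]]), 'position': array([ 1.00661451, -0.37858858,  1.04868   ]), 'orientation': array([0.5959367 , 0.01055878, 0.9259203 ])}
top {'mtx': array([[558.39727602,   0.        , 323.30221307],
       [  0.        , 558.39727602, 226.37392627],
       [  0.        ,   0.        ,   1.        ]]), 'position': array([ 0.32597141, -0.00925194,  1.28124887]), 'orientation': array([ 0.18077883, -0.01422808, -1.55716479])}
0.1 [ 3.14153027e+00  1.44492633e-03 -1.29598488e+00]
```

View pics/scene0.png

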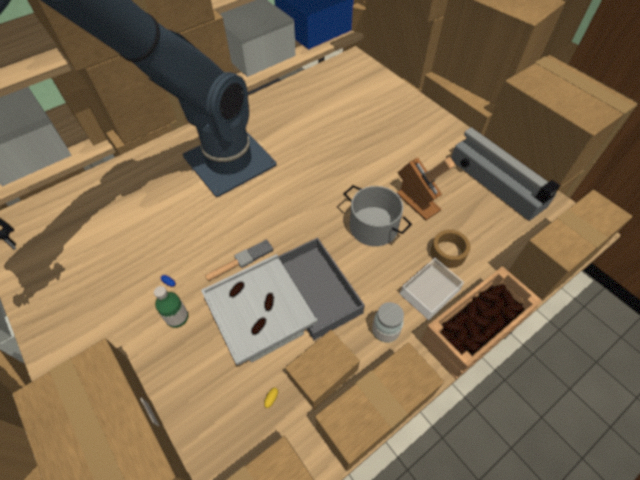

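View pics/top0.png

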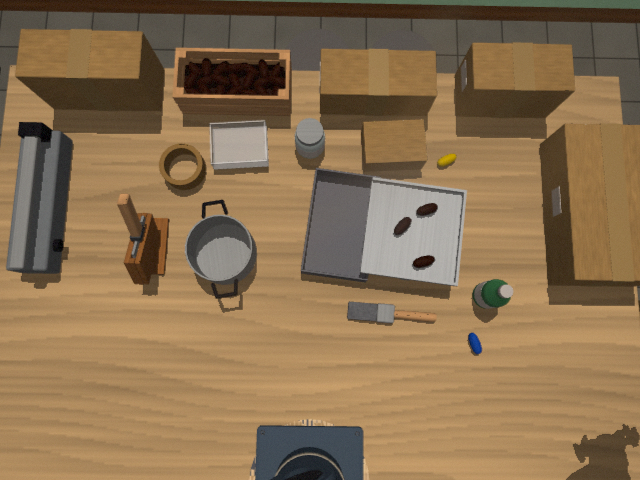

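The scene view shows the scale and pan with 3 dark dates at (237,289), (269,301) and (259,326). It also shows the bin, the pot at (376,215), and the holder with the scraper at (420,190). The look-alikes are the yellow date at (271,397) and the blue one at (168,281). The top view puts the dates at (427,210), (402,226) and (424,262), the holder at (148,248) and the scraper handle at (130,215). Next is an enlarged crop.

```bash
cat > h.py <<'E'
import numpy as np,cv2
from scipy.spatial.transform import Rotation as R
from workcell import env,fingers,planner,imaging,job,sensors
C={n:imaging.get_calibration(n) for n in("scene","top")}
def ray(n,p):
    c=C[n];d=np.linalg.inv(c["mtx"])@[p[0],p[1],1];d=d*[1,-1,-1]
    return c["position"],R.from_euler("xyz",c["orientation"]).apply(d)
def at(n,p,z):
    o,d=ray(n,p);return o+d*(z-o[2])/d[2]
def proj(n,P):
    c=C[n];q=R.from_euler("xyz",c["orientation"]).inv().apply(np.atleast_2d(P)-c["position"])*[1,-1,-1]
    u=q@c["mtx"].T;return u[:,:2]/u[:,2:]
def tri(p,q):
    (a,d),(b,e)=ray("top",p),ray("scene",q)
    s=np.linalg.lstsq(np.c_[d,-e],b-a,rcond=None)[0];x,y=a+d*s[0],b+e*s[1]
    return (x+y)/2,np.linalg.norm(x-y)
E
python3 - <<'E'
from h import *
t=cv2.imread("pics/top0.png");s=cv2.imread("pics/scene0.png")
f=lambda i,x,y,w,h,k:cv2.resize(i[y:y+h,x:x+w],None,fx=k,fy=k,interpolation=cv2.INTER_CUBIC)
A=f(t,100,180,80,120,5) # 400x600
B=f(s,380,140,80,120,5)
cv2.imwrite("pics/hold.png",np.hstack([A,B]))
A=f(t,295,160,180,135,4);cv2.imwrite("pics/pan.png",A)
for p in [(427,210),(402,226),(424,262)]:print("date",at("top",p,.082).round(3))
for p in [(371,178),(466,190),(459,284),(364,280)]:print("pan",at("top",p,.078).round(3))
for p in [(148,248)]:print("hold",at("top",p,.1).round(3))
print(at("top",(220,245),.1),at("top",(125,200),.22))
E
```

```text
date [ 0.586 -0.251  0.082]
date [ 0.549 -0.196  0.082]
date [ 0.471 -0.242  0.082]
pan [ 0.657 -0.128  0.078]
pan [ 0.634 -0.34   0.078]
pan [ 0.424 -0.318  0.078]
pan [ 0.43  -0.113  0.078]
hold [0.489 0.349 0.1  ]
[0.49816445 0.1965675  0.1       ] [0.56588716 0.36349634 0.22      ]
```

View pics/hold.png

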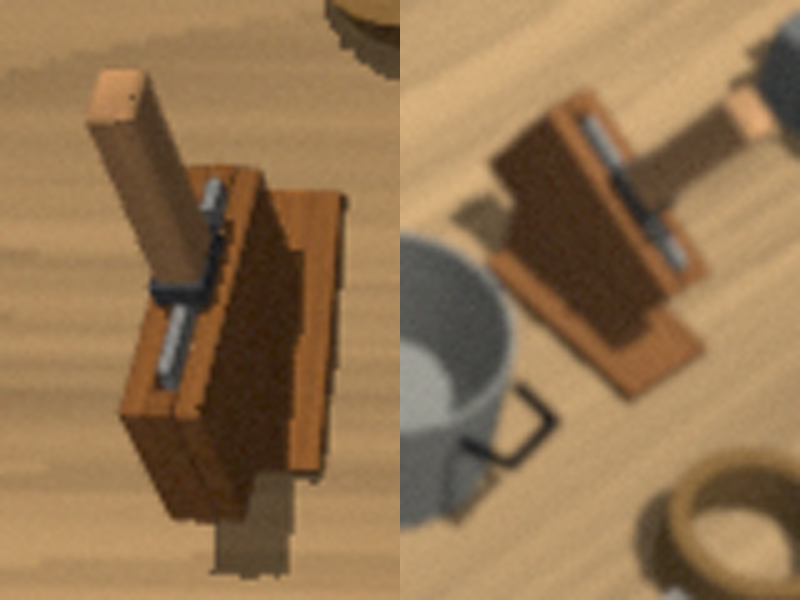

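View pics/pan.png

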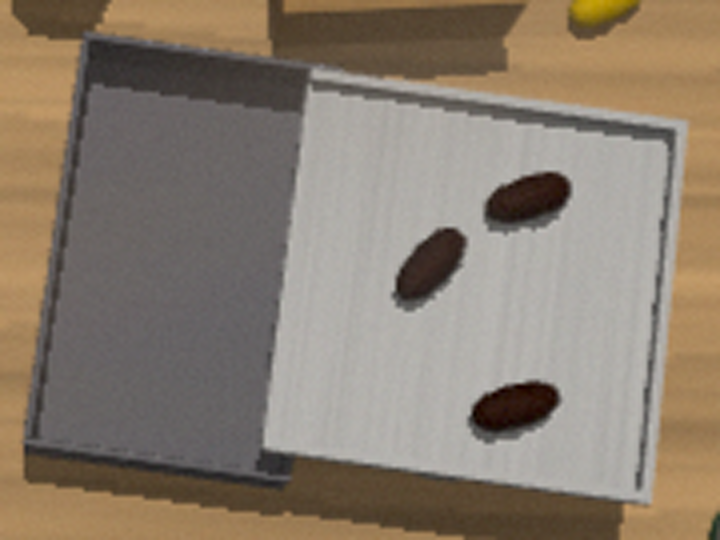

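The crops confirm that the three dark brown dates on the pan are the ones meant. The yellow one, at about (447,160) in the top view, and the blue one, at about (475,343), lie on the bench and stay put. The closed rim is on the image right at world -y, and the lip and bin are to the left. In the top view the handle end is at (123.4,199.4) and the base corners are at (169,218.6) and (164,275.6).

```bash
python3 - <<'E'
from h import *
T=lambda x,y:(100+(x+.5)/5-.5,180+(y+.5)/5-.5)
S=lambda x,y:(380+(x-400+.5)/5-.5,140+(y+.5)/5-.5)
P=lambda x,y:(295+(x+.5)/4-.5,160+(y+.5)/4-.5)
pr=lambda n,a:print(n,*[np.round(q,4) for q in (a if isinstance(a,tuple) else (a,))])
pr("handle end",tri(T(117,97),S(750,113)))
a=tri(T(345,193),S(630,400));b=tri(T(320,478),S(490,255));pr("base+x",a);pr("base-x",b)
for z in(.012,):
  for n,p in(("top",T(345,193)),("top",T(320,478)),("scene",S(630,400)),("scene",S(490,255)),("scene",S(705,350))):pr(n,at(n,p,z))
pr("slot lo",tri(T(168,380),S(590,125)));pr("slot hi",tri(T(212,188),S(680,262)))
rc=[at("top",P(687,122),.082),at("top",P(650,503),.082)];lc=[at("top",P(312,68),.082),at("top",P(265,452),.082)]
pr("rim",np.array(rc));pr("lip",np.array(lc));
pr("liplow",np.array([at("top",P(305,90),.07),at("top",P(268,445),.07)]))
# pot rim by circle
t=cv2.imread("pics/top0.png")
for p in((187,245),(253,245),(220,217),(222,284)):pr("potrim",at("top",p,.1))
E
```

```text
handle end [0.5674 0.3668 0.2234] 0.0011
base+x [0.5723 0.3342 0.0087] 0.0004
base-x [0.4415 0.3383 0.0143] 0.0065
top [0.5716 0.3331 0.012 ]
top [0.4399 0.3361 0.012 ]
scene [0.5738 0.3321 0.012 ]
scene [0.4415 0.3431 0.012 ]
scene [0.5743 0.3942 0.012 ]
slot lo [0.4694 0.3698 0.1317] 0.0027
slot hi [0.5563 0.3673 0.0954] 0.0013
rim [[ 0.6323 -0.3395  0.082 ]
 [ 0.4212 -0.3127  0.082 ]]
lip [[ 0.6596 -0.1314  0.082 ]
 [ 0.4455 -0.1056  0.082 ]]
liplow [[ 0.6501 -0.1287  0.07  ]
 [ 0.4505 -0.1082  0.07  ]]
potrim [0.4971 0.2667 0.1   ]
potrim [0.4993 0.1263 0.1   ]
potrim [0.559  0.1994 0.1   ]
potrim [0.4153 0.1885 0.1   ]
```

```bash
cat >> h.py <<'E'
def frame(x,z):
    z=np.array(z,float)/np.linalg.norm(z);x=np.array(x,float);x-=z*(x@z);x/=np.linalg.norm(x)
    return R.from_matrix(np.c_[x,np.cross(z,x),z]).as_euler("xyz")
hd=np.array([.99966,-.026,0]);AX=.4384*hd+np.array([0,0,.8988])      # slot axis, outwards
GR=np.array([.549,.367,.189])                                        # scraper_grip in the holder
OH=frame([-.026,-.99966,0],-AX); TH=lambda s,:GR+AX*(.006+s)         # TCP for grasp drawn by s
PM=np.array([.5395,-.224,.07]);YS=np.array([.1245,.9922,0]);XS=np.array([.9922,-.1245,0])
OP=frame(-YS,[0,0,-1])
TP=lambda x,y,z:PM+XS*x+YS*y+np.array([0,0,z+.166])                  # TCP with the edge at x,y,z on the pan
E
python3 - <<'E'
from h import *
for n,p,o in[("above",TH(.12),OH),("grip",TH(0),OH),("drawn",TH(.14),OH),("pan",TP(.046,-.075,.06),OP),("p1",TP(.046,-.075,0),OP),("p2",TP(.046,.11,0),OP),("p3",TP(-.046,-.075,0),OP),("p4",TP(-.046,.11,0),OP)]:
    q=planner.inverse_kinematics(p,o);print(n,p.round(3),o.round(3),None if q is None else np.round(q,2))
E
```

```text
above [0.604 0.366 0.302] [ 2.688  0.    -1.597] [-0.35  0.88 -0.45  0.82  0.04  1.85 -2.3 ]
grip [0.552 0.367 0.194] [ 2.688  0.    -1.597] [-0.37  0.85 -0.38  1.18 -0.01  1.51 -2.27]
drawn [0.613 0.365 0.32 ] [ 2.688  0.    -1.597] [-0.36  0.89 -0.46  0.74  0.05  1.91 -2.31]
pan [ 0.576 -0.304  0.296] [-3.142  0.    -1.696] [ 0.38  0.51  0.05  1.45 -0.03  1.18 -1.26]
p1 [ 0.576 -0.304  0.236] [-3.142  0.    -1.696] [ 0.38  0.56  0.06  1.54 -0.04  1.05 -1.25]
p2 [ 0.599 -0.121  0.236] [-3.142  0.    -1.696] [ 0.15  0.5  -0.04  1.64  0.02  1.   -1.6 ]
p3 [ 0.485 -0.293  0.236] [-3.142  0.    -1.696] [ 0.43  0.43  0.05  1.76 -0.02  0.95 -1.21]
p4 [ 0.508 -0.109  0.236] [-3.142  0.    -1.696] [ 0.18  0.37 -0.08  1.87  0.04  0.9  -1.61]
```

```bash
python3 - <<'E'
from h import *
def st(n):print(n,round(sensors.current_t(),2),np.round(sensors.current_ee_pos(),4),np.round(sensors.current_contact_force(),1),round(sensors.current_opening(),4))
env.move_linear([.3,-.6,.42],v=.3);st("up")
env.move_to(TH(.12),OH);st("above")
fingers.grip(.06)
env.move_linear(TH(0),v=.15);st("at")
cv2.imwrite("pics/g.png",np.hstack([cv2.resize(imaging.camera("top")[150:310,80:240],(400,400)),cv2.resize(imaging.camera("scene")[100:260,340:500],(400,400))]))
E
```

```text
up 0.94 [ 0.2987 -0.6002  0.4185] [-1.1  0.5 -0.3] 0.0855
above 4.48 [0.6048 0.3647 0.3024] [ 0.3  0.7 -0.4] 0.0852
at 5.81 [0.5523 0.3671 0.1952] [ 0.6 -0.4  0.5] 0.0602
```

View pics/g.png

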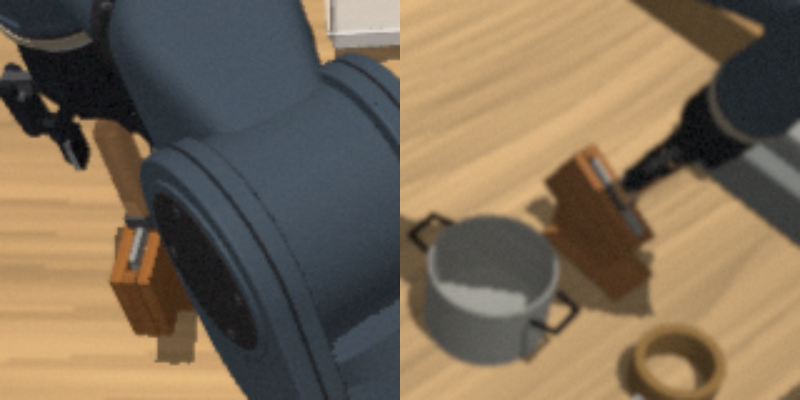

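The fingers straddle the handle and the holder has not moved. Next I grip and draw.

```bash
python3 - <<'E'
from h import *
def st(n):print(n,round(sensors.current_t(),2),np.round(sensors.current_ee_pos(),4),np.round(sensors.current_contact_force(),1),round(sensors.current_opening(),4))
fingers.grip(0.0,effort=70);st("grip")
env.move_linear(TH(.03),v=.06);st("30")
env.move_linear(TH(.15),v=.1);st("150")
env.dwell(.2)
p=TH(.15)+[0,0,.08];env.move_linear(p,v=.2);st("up")
o=imaging.camera("top");cv2.imwrite("pics/d.png",np.hstack([cv2.resize(o[130:330,60:260],(400,400)),cv2.resize(imaging.camera("scene")[100:260,340:500],(400,400))]))
E
```

```text
grip 6.35 [0.5518 0.3671 0.1948] [ 0.6 -0.9  2.9] 0.0193
30 7.0 [0.5648 0.3667 0.2213] [-0.2 -0.2 -1. ] 0.0194
150 8.35 [0.6171 0.3652 0.3288] [ 0.5  0.1 -1.8] 0.0196Traceback (most recent call last):
  File "<stdin>", line 7, in <module>
workcell.IKError: the arm cannot follow that straight line within its joint ranges
```

```bash
python3 - <<'E'
from h import *
def st(n):print(n,round(sensors.current_t(),2),np.round(sensors.current_ee_pos(),4),np.round(sensors.current_contact_force(),1),round(sensors.current_opening(),4))
env.move_to([.58,.33,.42],frame([-.026,-1,0],[0,0,-1]));st("upright")
env.move_to(TP(.046,-.072,.15),OP);st("over pan")
env.dwell(.3)
fs=np.array([sensors.current_contact_force() for _ in range(3)]);print("free",fs.mean(0))
t=imaging.camera("top");s=imaging.camera("scene")
cv2.imwrite("pics/d.png",np.hstack([cv2.resize(t[:,80:480],(400,480)),s[100:460,140:540][:480].copy() if 0 else cv2.resize(s[60:420,130:430],(400,480))]))
E
```

```text
upright 9.14 [0.5792 0.3296 0.4214] [ 0.4  0.2 -2.7] 0.0196
over pan 11.4 [ 0.5769 -0.2998  0.3861] [ 0.4  0.6 -1.4] 0.0193
free [-0.34878771  0.23355537 -1.25657575]
```

View pics/d.png

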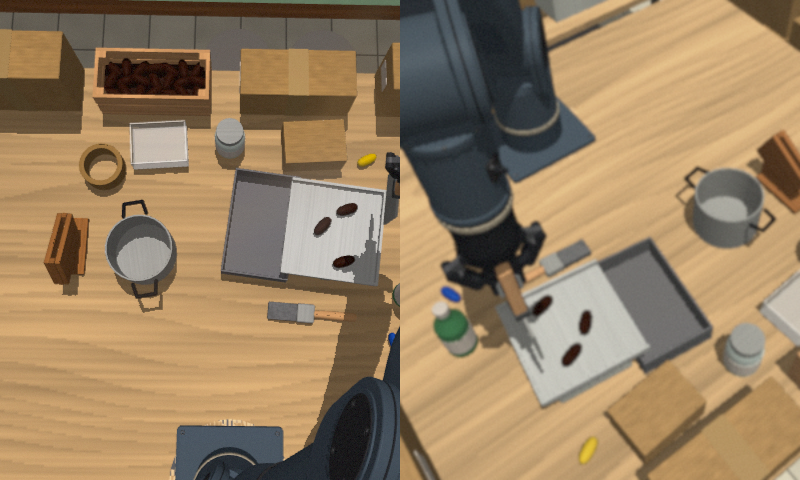

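```bash
cat >> h.py <<'E'
def fz(n=8):
    r=[]
    for _ in range(n): r.append(sensors.current_contact_force());env.dwell(.02)
    return np.mean(r,0)
def st(n):print(n,round(sensors.current_t(),2),np.round(sensors.current_ee_pos(),4),np.round(sensors.current_contact_force(),1),round(sensors.current_opening(),4))
def touch(x,y,z0=.012,want=4.5):
    """lower at x,y until the pan carries `want` N; returns edge height command"""
    env.move_linear(TP(x,y,z0),v=.1);f0=fz()[2];z=z0
    while z>-.012:
        z-=.002;env.move_linear(TP(x,y,z),v=.03);f=fz(4)[2]-f0
        print(round(z,4),round(f,2),end=" | ")
        if f>want:break
    print();return z,f0
E
python3 - <<'E'
from h import *
env.move_linear(TP(.03,-.072,.05),v=.15)
z,f0=touch(.03,-.072)
st("touch");print(z,f0)
E
```

```text
0.01 -0.07 | 0.008 -0.63 | 0.006 0.2 | 0.004 -0.42 | 0.002 -0.21 | 0.0 1.96 | -0.002 5.94 | 
touch 15.51 [ 0.5605 -0.2992  0.2344] [0.4 0.4 4.4] 0.0192
-0.002 -1.125992939852605
```

```bash
cat >> h.py <<'E'
def sweep(x,z,f0,y0=-.072,y1=.108,n=6):
    for y in np.linspace(y0,y1,n+1)[1:]:
        env.move_linear(TP(x,y,z),v=.07);f=sensors.current_contact_force()-[0,0,f0]
        print(round(y,3),np.round(f,1),round(sensors.current_ee_pos()[2],4),end=" | ")
        if f[2]>12: z+=.0015
        elif f[2]<1.5 and y<.09: z-=.001
    print()
E
python3 - <<'E'
from h import *
sweep(.03,-.002,-1.13)
st("end");env.move_linear(TP(.03,.108,.06),v=.15)
env.move_linear(TP(-.047,-.072,.06),v=.25)
cv2.imwrite("pics/s1.png",np.hstack([cv2.resize(imaging.camera("top")[150:310,290:490],(400,320)),cv2.resize(imaging.camera("scene")[220:380,190:390],(400,320))]))
st("back")
E
```

```text
-0.042 [ 0.2 -0.5  6.9] 0.2342 | -0.012 [ 1.3 -1.2  5.8] 0.2342 | 0.018 [ 0.3 -0.9  6.3] 0.2342 | 0.048 [-0.1  0.3  6.2] 0.2341 | 0.078 [ 0.  -1.1  7.3] 0.2341 | 0.108 [-0.2 -0.3  7.6] 0.2341 | 
end 18.96 [ 0.5828 -0.1206  0.2341] [-0.2 -0.3  6.5] 0.0193
back 20.56 [ 0.485  -0.2877  0.2959] [ 0.4 -0.2 -1.5] 0.0194
```

View pics/s1.png

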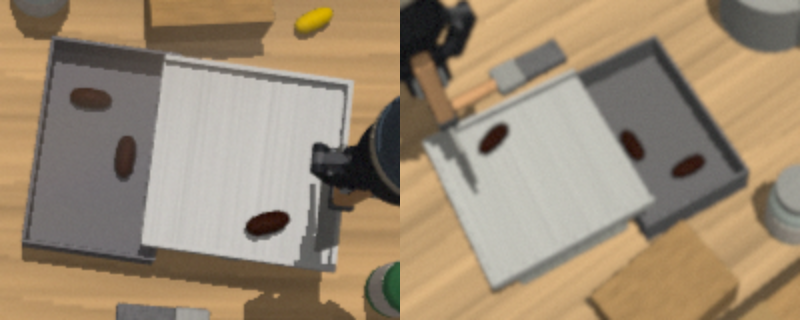

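Two dates are in the bin. The third is still at its place on the pan, at (267,222) in the crop. Second pass next.

```bash
python3 - <<'E'
from h import *
z,f0=touch(-.047,-.072)
sweep(-.047,z,f0,y1=.11)
st("end");env.move_linear(TP(-.047,.108,.06),v=.15)
env.move_to([.5,0,.42],OP)
t=imaging.camera("top");s=imaging.camera("scene")
cv2.imwrite("pics/top2.png",t)
A=cv2.resize(t[150:310,290:490],(400,320));B=cv2.resize(s[220:380,190:390],(400,320))
D=cv2.resize(t[190:300,160:270],(400,270+130))[:280];E_=cv2.resize(s[170:260,330:420],(400,400))[:280]
cv2.imwrite("pics/s2.png",np.vstack([np.hstack([A,B]),np.hstack([D,E_])]))
st("back")
E
```

```text
0.01 0.52 | 0.008 0.07 | 0.006 0.35 | 0.004 -0.15 | 0.002 -0.62 | 0.0 2.7 | -0.002 6.44 | 
-0.042 [ 0.6 -0.3  6.6] 0.2344 | -0.011 [-0.2 -1.4  6.5] 0.2343 | 0.019 [-0.2 -1.3  5.7] 0.2343 | 0.049 [-0.9 -1.7  6.7] 0.2343 | 0.08 [ 0.7 -0.7  7.1] 0.2342 | 0.11 [ 0.3 -1.   7.4] 0.2343 | 
end 27.04 [ 0.5069 -0.1093  0.2343] [ 0.3 -1.   6.2] 0.0196
back 28.42 [ 0.4996 -0.0019  0.4178] [ 0.8 -0.1 -1.4] 0.0193
```

View pics/s2.png

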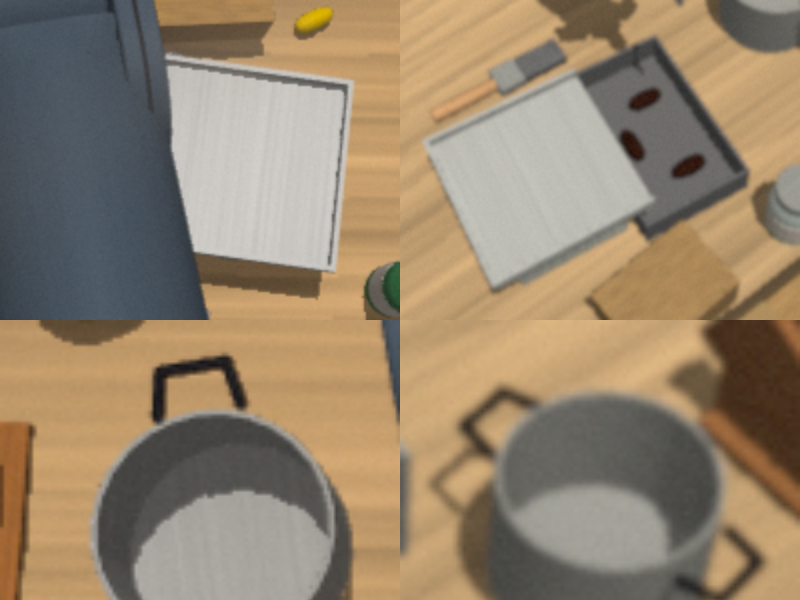

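All three dates lie in the bin and the pan is empty. Pot rim in the top view: columns 185.6 to 252.1, far row 214.7. Next I find its centre and check the placing pose.

```bash
python3 - <<'E'
from h import *
fx=at("top",(219,214.7),.1);mid=at("top",(218.85,246),.1)
print(fx,mid, at("top",(185.6,246),.1),at("top",(252.1,246),.1))
c=np.array([fx[0]-.072,mid[1],.1]);print("pot",c,proj("scene",c),"scene rim cols 351.4..402.5 mid 376.95, far row 186.4")
th=np.linspace(0,6.28,60);q=proj("scene",c+.072*np.c_[np.cos(th),np.sin(th),0*th]);print(q.min(0),q.max(0))
for sgn in(-1,1):
  a=np.array([0,sgn*.5,.866]);o=frame([0,-1,0],-a)
  for z in(.12,.006):
    p=np.array([c[0],c[1]-sgn*.015,z])+.166*a;k=planner.inverse_kinematics(p,o);print(sgn,p.round(3),None if k is None else np.round(k,2))
E
```

```text
[0.56400786 0.20180006 0.1       ] [0.49597388 0.19891108 0.1       ] [0.49486388 0.26952284 0.1       ] [0.49708578 0.12817868 0.1       ]
pot [0.49200786 0.19891108 0.1       ] [[376.04454377 205.11716053]] scene rim cols 351.4..402.5 mid 376.95, far row 186.4
[349.93958596 185.37686513] [402.29751413 226.23657335]
-1 [0.492 0.131 0.264] [ 0.35  0.38 -0.5   1.95 -0.46  0.85 -1.38]
-1 [0.492 0.131 0.15 ] [ 0.36  0.56 -0.56  2.07 -0.45  0.56 -1.31]
1 [0.492 0.267 0.264] [-0.52  0.61 -0.47  1.53  0.55  1.54 -2.7 ]
1 [0.492 0.267 0.15 ] [-0.55  0.72 -0.42  1.64  0.59  1.34 -2.8 ]
```

```bash
python3 - <<'E'
from h import *
a=np.array([0,-.5,.866]);o=frame([0,-1,0],-a)
T=lambda z:np.array([.492,.214,z])+.166*a
env.move_to(T(.2),o);st("over pot");f0=fz()[2]
env.move_linear(T(.02),v=.12);z=.02;st("in")
f=fz(4)[2]-f0
while z>-.004 and f<2:
    z-=.002;env.move_linear(T(z),v=.03);f=fz(4)[2]-f0;print(round(z,4),round(f,2),end=" | ")
st("floor")
cv2.imwrite("pics/p1.png",np.hstack([cv2.resize(imaging.camera("top")[150:310,130:290],(400,400)),cv2.resize(imaging.camera("scene")[130:290,300:460],(400,400))]))
E
```

```text
over pot 29.08 [0.4923 0.1295 0.3434] [ 0.5  0.4 -0.8] 0.0191
in 30.87 [0.4923 0.1311 0.1643] [-0.1  0.4 -2.1] 0.0196
0.018 -0.13 | 0.016 -0.41 | 0.014 -0.32 | 0.012 -0.47 | 0.01 -0.14 | 0.008 -0.65 | 0.006 2.77 | floor 33.15 [0.4922 0.131  0.1499] [-0.  -0.3  2.1] 0.0197
```

View pics/p1.png

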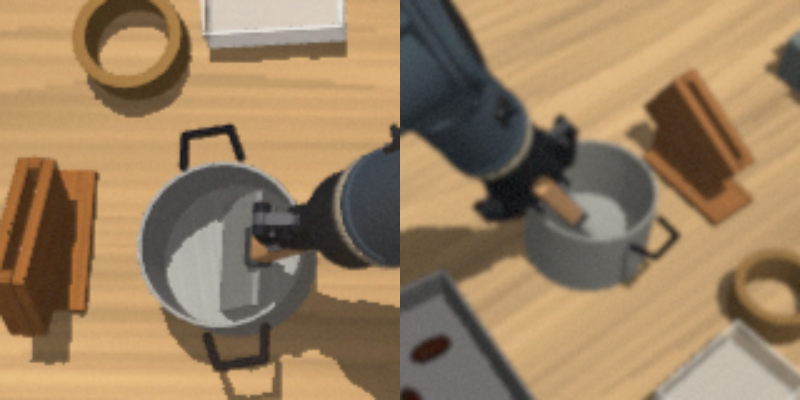

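Blade is on the pot's floor, leaning toward -y. Release and withdraw along the handle.

```bash
python3 - <<'E'
from h import *
a=np.array([0,-.5,.866]);T=lambda s:np.array([.492,.214,.006])+(.166+s)*a
fingers.grip(.085);st("open");env.dwell(.3)
env.move_linear(T(.03),v=.05);st("30")
env.move_linear(T(.13),v=.12);st("130")
env.move_to([.45,-.35,.42],OP);env.dwell(.5);st("away")
t=imaging.camera("top");s=imaging.camera("scene")
cv2.imwrite("pics/f.png",np.hstack([cv2.resize(t[120:320,90:490],(800,400))[:,:400],cv2.resize(s[130:330,220:420],(400,400))]))
cv2.imwrite("pics/topf.png",t)
E
```

```text
open 33.9 [0.492  0.131  0.1498] [-0.3 -0.   0.7] 0.0853
30 34.95 [0.4919 0.116  0.1758] [-0.5  0.  -0.7] 0.0855
130 35.93 [0.4916 0.0664 0.2618] [-0.7 -0.4  0.7] 0.0848
away 38.08 [ 0.45 -0.35  0.42] [ 0.2  0.4 -1.2] 0.0849
```

View pics/f.png

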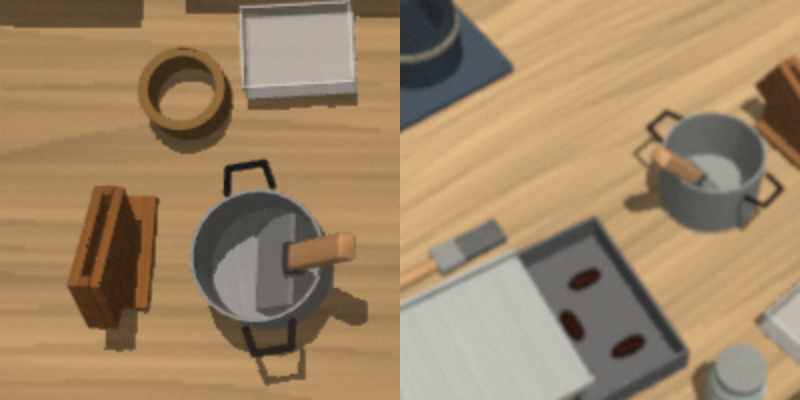

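The scraper leans in the upright pot, blade down and released. The holder is standing and all three dates are in the bin. Handing in.

```bash
python3 -c "
from workcell import job
print(job.close_job())"
```

```text
the job is handed in; nothing more can be done
None
```

I carried out the whole task and handed it in about 38 s into the 64 s limit. The hand-in reports no verdict.

- **Drawing the scraper:** I pulled it 150 mm along the slot's axis. The wrist force stayed under about 3 N, and the pictures showed no visible shift of the holder.
- **Scraping:** Two passes, with the blade's middle 30 mm to the scale's +x side and then 47 mm to its -x side, cleared the pan. The pan force read about 6–8 N at each check, against the 25 N limit. Two dates went into the bin on the first pass and the third on the second.
- **Placing:** I lowered the scraper into the pot at a 30° lean until it touched the floor at about 3 N, let go and withdrew along the handle.

In the last pictures all three dates lie in the bin. The scraper rests blade down against the pot's rim, with the gripper well away. Pot, holder and the bystanders in view looked unmoved, by eye only. The spray bottle, carton and brush were only partly or not at all in the final crops.

One straight upward move after the draw was refused as out of joint range. Nothing moved, and I used a joint move instead. No check failed or disagreed.

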